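# Take the bayonet eyepiece off the microscope and put it in its tray

## Robot

A 7-joint arm with a two-finger parallel gripper is mounted at the origin on the work surface. World frame = base frame: x ahead of the robot, y to its left, z up, the work surface at z = 0. Lengths are in m, angles in rad, forces in N, time in s.
With the tool pointing down it reaches from about 0.4 to 0.85 m from the base axis. Payload 6.9 kg.
Tool frame: the origin (TCP) lies midway between the tips of the shut fingers; the grasp point (between the pads) lies behind it (ctrl.pinch_z is the z of the grasp point in the tool frame, in m); z points along the fingers, y is the direction in which the jaws open and shut (so a half turn about z gives the same grasp; the last joint's range is limited). The gripper opens to 85 mm and grips with 20 to 120 N. Pads are 22 mm wide; open, the fingers measure 114 mm over their backs; the gripper's body (76 mm by 85 mm) begins 54 mm behind the grasp point. The pads swing forward as they close: fully open they stand 13 mm farther back than shut.
Start: joints at [1.335, 0.507, -0.238, 1.5, 0.126, 1.149, -0.155], TCP at [0.209, -0.589, 0.231] pointing down, gripper open.
Joint ranges: [-3.08, 3.08], [-0.24, 2.05], [-1.43, 1.35], [0, 2.5], [-1.52, 4.66], [0.17, 1.96], [-2.89, 2.89]. Speed limits (rad/s): [2.39, 2.39, 3.14, 3.14, 3.14, 3.14, 3.14].

## Interface

Orientations are given as a unit quaternion [w, x, y, z].
In Python, from station import ctrl, get_state, vision, ticket, models gives the robot as it stands. Calls block until the motion is done:
- ctrl.movep(position, orientation): joint-space move of the TCP to a pose.
- ctrl.movel(position, frame=None, max_speed=0.15): straight line of the TCP; frame=None keeps the orientation; max_speed is the mean speed in m/s.
- ctrl.set_joints(angles): joint-space move.
- ctrl.ungrasp() and ctrl.close_gripper(force=None): open the fingers fully, or close them until they stop; force is the grip in N (None keeps the last).
- ctrl.pause(seconds).
- ctrl.ik(position, orientation): joint angles nearest the present ones, or None.
- get_state(): the state.
- vision.grab_frame(name): name is "scene" or "top" or "wrist"; returns (picture, depth): 400x640x3 uint8, blue, green, red; 400x640 float32, m along the optical axis (not along the pixel's ray), 0 where there is no reading.
- vision.camera_info(name): a dict with "mtx" (3x3 intrinsics, pixels), "R" (3x3) and "t" (3): a world point X has camera coordinates R X + t; the wrist camera has in their place "hand_eye" (4x4, takes a point from camera to tool coordinates, whose origin is the TCP and whose axes are the flange's). Camera axes: x right, y down, z forward; pixel columns grow to the right and rows downward; lengths in m; the calibration is good to about 2 mm. A picture is of the moment at which its call begins: read the wrist's pose just before it. camera_info takes no time and is no camera call.
A pose or a line that the arm cannot do raises ctrl.Unreachable and nothing moves.
- ticket.close_job(): hands the job in, once; it reports no verdict.
Trained networks look in the newest picture that a camera, given by its name, has taken for a name from the list of things; names that differ only in an ending like _2 or _b are one class to them, and where a whole thing is asked for, a point or a joint stands for the part that bears it (a point fixed in the world has none). Each returns a list of dicts, best first, with "p" (0 to 1); they miss things now and then, are a little off and sometimes report something else, mostly with a low value. They report only what shows in the picture. A call takes as long as a camera call. They do not tell look-alikes from the thing itself.
- models.recognise(camera, target): "point" ([column, row] in pixels, amid what is visible of it).
- models.masks_of(camera, target): "mask" (400x640 bool, what is visible of it) and "point" ([column, row] in pixels, amid what is visible of it).
The state is a dict: "time": time; "qpos": joint angles; "qd": joint speeds; "tau": joint torques, N m; "tcp_pos": TCP position; "eef_rot": TCP orientation; "contact_force": force on the tool from outside, world axes, zero at the start; "wrist_torque": the same for the moment, N m; "width": finger opening in m.
Only numpy, scipy, OpenCV 4.12 (cv2) and the standard library are available. Lean on these libraries where they do the work, as an engineer would, in place of code of your own. Each camera call takes 0.05 s, during which the arm holds its last target.

## Task

The eyepiece in the microscope's inclined viewing tube is locked in by a bayonet: turn it counter-clockwise (as seen looking down into it) until it comes up against its stop, then draw it straight out along the tube. Stand it upright, barrel down, in the empty well of the eyepiece tray and let go of it. It is glass, so set it down rather than dropping it, and leave the other things in the tray, the oil bottle, the petri dish and the forceps where they are.

Things in the scene. Friction and masses are not known exactly. Their poses are not given: they have to be found in the camera images.
- eyepiece: The eyepiece to take out, 120 g, locked in the tube at the start. Origin: on its axis at the shoulder resting on the collar; z: its axis, out of the tube to the eye end; x: along its two bayonet pins. Above the origin a knurled black grip, radius 19 mm, to 36 mm (white ring at 32), then a rubber eye cup, radius 16.5, to 46 mm. Below it a chrome barrel, radius 15 mm, 32 mm long.
- eyepiece_grip (a point): Point on the eyepiece's axis 25 mm above its shoulder, a good height to grip; axes as the eyepiece's. White line low on the grip at +x.
- eyepiece_pins (a point): Point on the eyepiece's axis level with its two brass bayonet pins, 7.5 mm below the shoulder; pins at +x and -x, 39 mm over both, 6 mm wide, 4 mm thick. At the start x is 65 degrees clockwise (seen from the eye end) of the tube's x, pins under the collar's lip. It turns easily.
- eyepiece_tube: Fixed viewing tube with bayonet collar (dark, outer radius 26 mm). Origin: centre of the mouth, on top of the collar, 264 mm above the bench. z: along the tube, outwards, leaning 32 degrees from vertical to the user's side (microscope -x). x: up the slope, along the line of the two pin slots in the collar's lip (green marks; red marks: locked). y: level.
- tube_slots (a point): Same point and axes as the tube's origin. Turned counter-clockwise (+ about z) 65 degrees from locked, up to 70, the eyepiece meets a firm stop with its pins under the slots (they pass within about 6 degrees of its x along this x). It then slides straight out along z and is clear after 33 mm. Clockwise from locked there is a stop at once. Play in the tube about 1 mm.
- microscope: Compact white student microscope, does not move, 200 x 150 mm base, 278 mm tall without the eyepiece. Origin: middle of its underside; -x is the user's side, to which the tube leans; z up. The tube's mouth is 40 mm along -x from here. The rest of the microscope is below and behind the mouth; above it and on the user's side the space is free.
- tray: Square eyepiece tray, 164 x 164 mm, 40 mm high, pale blue-green shell, dark grey foam, does not move. Origin: middle of its underside, z up. Four square wells 54 x 54 mm, 28 mm deep, in two rows, centres 72 mm apart, at 36 mm either side of the middle along x and y; three are taken. Foam top 36 mm, well floors 8 mm above the bench.
- empty_well (a point): Middle of the floor of the empty well, 8 mm above the bench; axes as the tray's. Walls 27 mm off along x and y; taken wells 72 mm off along +x and along -y. An eyepiece standing in it has its shoulder 32 mm above this point.
- eyepiece_yellow: Another eyepiece, same shape without pins, yellow ring, standing upright in the tray. Origin at its shoulder, 40 mm above the bench; top 86 mm above the bench. Leave alone.
- eyepiece_green: Another eyepiece, same shape without pins, green ring, standing upright in the tray. Origin at its shoulder, 40 mm above the bench; top 86 mm above the bench. Leave alone.
- objective_case: Black plastic screw case for an objective with a pale grey lid, radius 18 mm, 64 mm tall, upright in the tray. Origin 32 mm above its underside; top 72 mm above the bench. Leave alone.
- oil_bottle: Amber immersion-oil dropper bottle, radius 14 mm, 63 mm tall, on the bench. Origin: middle of its underside. Leave alone.
- petri_dish: Closed clear petri dish, radius 45 mm, 15 mm tall, on the bench. Origin: middle of its underside. Leave alone.
- forceps: Steel forceps lying on the bench, 115 mm long along x, 8 mm high. Origin: middle of the underside. Leave alone.
There are look-alikes about, which are no part of the job. Of the things that look like the tray, the larger one is meant. Leave any red look-alike of the eyepiece alone.

How it is judged:
On the way, in this order (a step that is already met when the one before it is completed fails the run):
1. the eyepiece is turned counter-clockwise until its pins stand under the slots, still seated in the tube (angle between the x axis of eyepiece and the x axis of eyepiece_tube, either way round below 0.2 rad and z of eyepiece in the frame of eyepiece_tube below 0.006 m and distance between eyepiece and eyepiece_tube below 0.008 m).
2. the eyepiece is drawn clear of the tube (z of eyepiece in the frame of eyepiece_tube above 0.034 m).
At the end, for the whole second after the job is handed in: The eyepiece stands barrel down on the floor of the empty well (its shoulder within 18 mm of the well's middle in each direction and 26 to 37 mm above the well's floor), within 0.25 rad of upright, at rest and released (x of eyepiece in the frame of empty_well between -0.018 and 0.018 m and y of eyepiece in the frame of empty_well between -0.018 and 0.018 m and z of eyepiece in the frame of empty_well between 0.026 and 0.037 m and angle between eyepiece's own z axis and vertical below 0.25 rad and linear speed of eyepiece below 0.02 m/s and contact force between the fingers and eyepiece below 0.05 N); the robot touches nothing.
It fails at once if the eyepiece is dropped: it falls freely faster than 0.7 m/s (about 25 mm of fall) (linear speed of eyepiece above 0.7 m/s and contact force between the fingers and eyepiece below 0.01 N).
It fails at once if another thing in the tray is shifted more than 25 mm or tipped over (distance of any of eyepiece_yellow, eyepiece_green, objective_case from where it was at the start of the episode above 0.025 m or angle between any of eyepiece_yellow, eyepiece_green, objective_case's own z axis and vertical above 0.5 rad).
It fails at once if the oil bottle, petri dish or forceps are knocked more than 40 mm away, or the bottle is tipped over (distance of any of oil_bottle, petri_dish, forceps from where it was at the start of the episode above 0.04 m or angle between oil_bottle's own z axis and vertical above 0.7 rad).
It also fails if it takes over 54 s, if anything falls off the work surface, if the arm or the gripper's body presses on something with over 40 N, if the wrist force passes 120 N, or if a joint passes its speed limit or range.

## Working session

There is one attempt and no reset: what is moved stays moved. The work goes in short steps, each a Python script; the robot and the scene stay as the last script left them, time stands still between calls to the robot, and variables do not carry over. Pictures are saved under pics/ and viewed, and the job is handed in when it is done.

```bash
mkdir -p pics; ls; python3 - <<'E'
from station import ctrl, get_state, vision, ticket, models
import cv2
s=get_state(); print(s['time'],s['tcp_pos'],s['eef_rot'],s['width'],ctrl.pinch_z)
for n in ("scene","top"):
    im,d=vision.grab_frame(n); cv2.imwrite(f"pics/{n}0.png",im)
    c=vision.camera_info(n); print(n,c)
    import numpy as np; np.save(f"{n}0d.npy",d); np.save(f"{n}0i.npy",im)
    for t in ("eyepiece","tray","eyepiece_tube","microscope"):
        print(t,[(round(float(r['p']),2),r['point']) for r in models.recognise(n,t)])
E
```

```text
pics
0.0 [ 0.20864934 -0.58860596  0.23043639] [-8.79268632e-04  9.85514473e-01  1.69588987e-01 -1.63221894e-04] 0.08523595333776865 -0.0187
scene {'mtx': array([[433.01935338,   0.        , 317.86836076],
       [  0.        , 433.01935338, 202.23237381],
       [  0.        ,   0.        ,   1.        ]]), 'R': array([[ 0.07273497,  0.99718143,  0.01840727],
       [ 0.52540512, -0.02262276, -0.85055139],
       [-0.84773763,  0.0715361 , -0.52556969]]), 't': array([-0.06657719, -0.12520969,  1.41111341])}
eyepiece [(0.68, [400.3, 161.6]), (0.45, [381.0, 233.3])]
tray [(0.72, [174.1, 309.9]), (0.7, [236.0, 231.8])]
eyepiece_tube [(0.94, [407.0, 182.8])]
microscope [(0.72, [410.2, 263.8])]
top {'mtx': array([[363.76716547,   0.        , 314.37904157],
       [  0.        , 363.76716547, 204.47788909],
       [  0.        ,   0.        ,   1.        ]]), 'R': array([[-0.0051145 , -0.99918326,  0.04008313],
       [-0.99551187,  0.00129963, -0.09462789],
       [ 0.09449851, -0.04038721, -0.99470544]]), 't': array([-0.0129881 ,  0.57039309,  0.92382562])}
eyepiece [(0.88, [219.9, 191.4]), (0.8, [241.0, 256.4])]
tray [(0.59, [406.0, 185.5]), (0.59, [373.8, 276.4])]
eyepiece_tube [(0.66, [226.4, 178.9])]
microscope [(0.6, [232.4, 174.2])]
```

View pics/scene0.png

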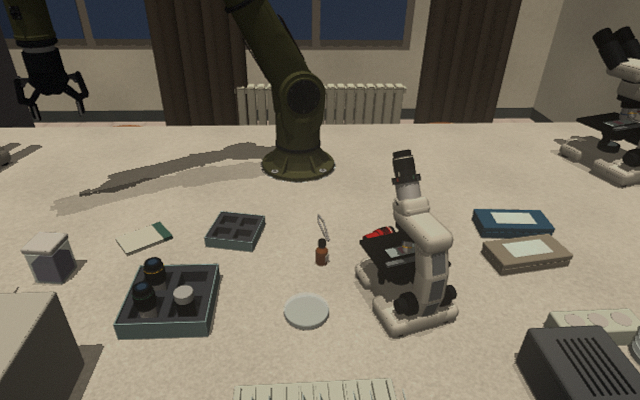

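View pics/top0.png

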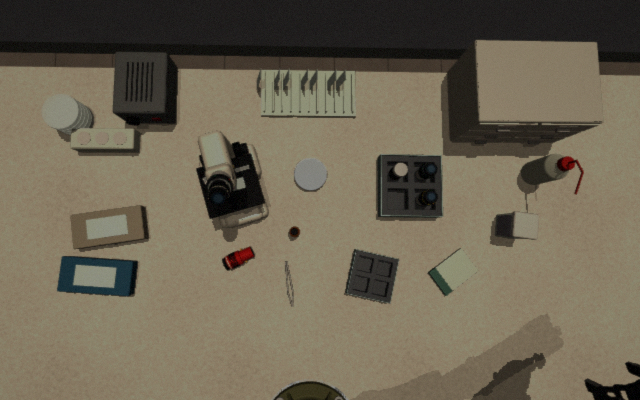

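The top view shows two tray-like things: the larger at (406,185), holding three items, and a smaller empty one at (374,276). The larger one is the tray meant, with its empty well at about (397,199). There are two eyepiece-like things: the dark one on the microscope tube at (219,191), and a red look-alike lying on the bench at (238,258), which I leave alone. Next I measure them and look at enlarged crops.

```bash
cat > h.py <<'E'
from station import ctrl, get_state, vision, ticket, models
import numpy as np, cv2
from scipy.spatial.transform import Rotation as Rn
def world(n,d):
    c=vision.camera_info(n);K=c['mtx'];v,u=np.indices(d.shape)
    P=np.stack([(u-K[0,2])/K[0,0]*d,(v-K[1,2])/K[1,1]*d,d],-1)
    return (P-c['t'])@c['R']
def proj(n,X):
    c=vision.camera_info(n);p=(np.atleast_2d(X)@c['R'].T+c['t'])@c['mtx'].T
    return p[:,:2]/p[:,2:]
E
python3 - <<'E'
from h import *
dt=np.load('top0d.npy');ds=np.load('scene0d.npy');it=np.load('top0i.npy');isc=np.load('scene0i.npy')
W=world('top',dt);S=world('scene',ds)
def rect(m,n):
    m=(m&(dt>0)).astype(np.uint8)
    k,l,st,ce=cv2.connectedComponentsWithStats(m)
    for i in range(1,k):
        if st[i,4]>n: 
            P=W[l==i]; print(st[i],P.mean(0).round(4),cv2.minAreaRect(P[:,:2].astype(np.float32)))
# tray: points with height 25..50mm near
roi=np.zeros(dt.shape,bool);roi[145:225,370:450]=1
rect(roi&(W[...,2]>.03)&(W[...,2]<.048),300)
# microscope
roi[:]=0;roi[120:240,180:275]=1
rect(roi&(W[...,2]>.012)&(W[...,2]<.06),100)
P=S[145:190,385:430]; m=ds[145:190,385:430]>0
for r in range(150,190,3):
    u=np.arange(385,430); q=S[r,385:430]; k=(q[:,2]>.2)&(q[:,0]<1.2)
    print(r,[(int(a),*b.round(3)) for a,b in zip(u[k],q[k])][::4])
a=cv2.resize(isc[135:215,350:450],None,fx=7,fy=7,interpolation=2);b=cv2.resize(it[130:240,175:275],None,fx=5,fy=5,interpolation=2)
cv2.imwrite('pics/ca.png',a);cv2.imwrite('pics/cb.png',b)
cv2.imwrite('pics/cc.png',cv2.resize(it[145:225,370:450],None,fx=6,fy=6,interpolation=2))
E
```

```text
[ 380  154   63   63 2261] [ 0.6201 -0.2671  0.0365] ((0.6204977035522461, -0.26901882886886597), (0.16531917452812195, 0.16426780819892883), 89.23480987548828)
[247 144  15  33 179] [0.691  0.1415 0.0337] ((0.6894645094871521, 0.14351460337638855), (0.08894440531730652, 0.018678510561585426), 16.669078826904297)
[219 200  50  28 696] [0.5402 0.1663 0.0376] ((0.5410079956054688, 0.1676427721977234), (0.042348213493824005, 0.12872810661792755), 20.086252212524414)
150 [(403, np.float64(0.57), np.float64(0.173), np.float64(0.31)), (407, np.float64(0.57), np.float64(0.18), np.float64(0.311))]
153 [(392, np.float64(0.556), np.float64(0.157), np.float64(0.298)), (396, np.float64(0.568), np.float64(0.161), np.float64(0.304)), (400, np.float64(0.572), np.float64(0.167), np.float64(0.305)), (404, np.float64(0.572), np.float64(0.175), np.float64(0.306)), (408, np.float64(0.572), np.float64(0.182), np.float64(0.305))]
156 [(393, np.float64(0.562), np.float64(0.158), np.float64(0.295)), (397, np.float64(0.573), np.float64(0.162), np.float64(0.3)), (401, np.float64(0.578), np.float64(0.168), np.
[... 4092 characters left out ...]
 np.float64(0.605), np.float64(0.171), np.float64(0.256)), (407, np.float64(0.607), np.float64(0.177), np.float64(0.257)), (411, np.float64(0.609), np.float64(0.184), np.float64(0.258)), (415, np.float64(0.605), np.float64(0.193), np.float64(0.256))]
189 [(395, np.float64(0.587), np.float64(0.162), np.float64(0.24)), (399, np.float64(0.602), np.float64(0.165), np.float64(0.249)), (403, np.float64(0.608), np.float64(0.171), np.float64(0.251)), (407, np.float64(0.611), np.float64(0.177), np.float64(0.253)), (411, np.float64(0.61), np.float64(0.185), np.float64(0.253)), (415, np.float64(0.61), np.float64(0.192), np.float64(0.252)), (419, np.float64(0.603), np.float64(0.202), np.float64(0.248))]
```

```bash
python3 -c "
import cv2,numpy as np
a=cv2.imread('pics/cb.png');b=cv2.imread('pics/cc.png')
a=cv2.resize(a,(390,429));b=cv2.resize(b,(400,429));cv2.imwrite('pics/cd.png',np.hstack([a,b]))"
```

```text
(no output)
```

View pics/ca.png

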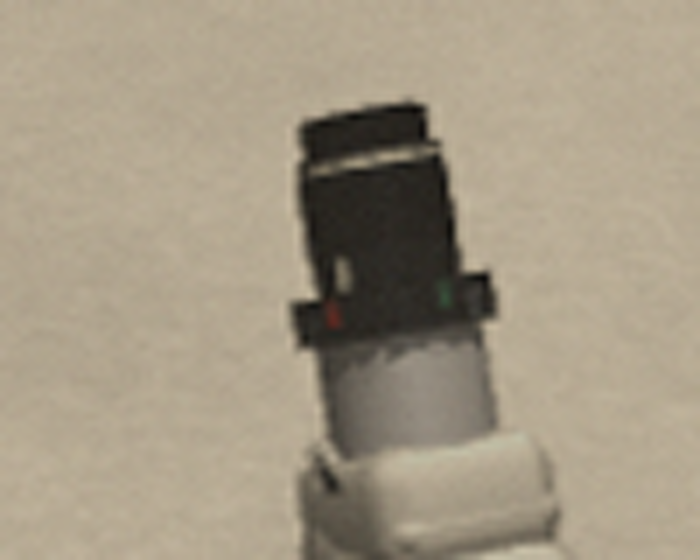

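View pics/cd.png

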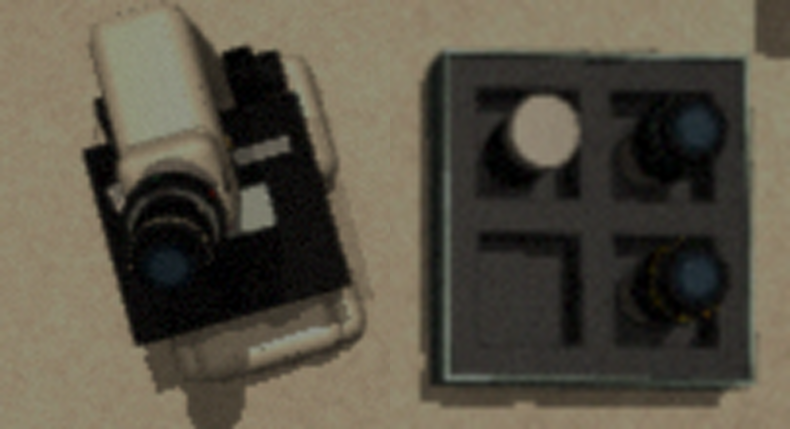

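```bash
python3 - <<'E'
from h import *
from scipy.optimize import least_squares
dt=np.load('top0d.npy');ds=np.load('scene0d.npy')
W=world('top',dt);S=world('scene',ds)
def pick(A,d):
    m=(d>0)&(A[...,2]>.245)&(A[...,2]<.34)&(np.hypot(A[...,0]-.575,A[...,1]-.173)<.055)
    return A[m]
PT,PS=pick(W,dt),pick(S,ds);print(len(PT),len(PS))
a=np.radians(32)
def cyl(r,s,R,s0,s1):
    q=np.stack([r-R,np.maximum(s0-s,s-s1)]);return np.minimum(q.max(0),0)+np.linalg.norm(np.maximum(q,0),axis=0)
def ax(p): return np.array([-np.sin(a)*np.cos(p),-np.sin(a)*np.sin(p),np.cos(a)])
def f(v,P,dz=0):
    z=ax(v[2]);q=P-np.array([v[0],v[1],.264+dz]);s=q@z;r=np.linalg.norm(q-s[:,None]*z,axis=1)
    return np.min([cyl(r,s,.019,0,.036),cyl(r,s,.0165,.036,.046),cyl(r,s,.026,-.012,0),cyl(r,s,.02,-.03,0)],0)
for nm,P in(('top',PT),('scene',PS),('both',np.vstack([PT,PS]))):
    r=least_squares(f,[.59,.178,.2],args=(P,),loss='soft_l1',f_scale=.001)
    print(nm,r.x.round(4),np.degrees(r.x[2]),np.median(abs(f(r.x,P))))
    r2=least_squares(lambda v,P:f(v,P,v[3]),[.59,.178,.2,0],args=(P,),loss='soft_l1',f_scale=.001);print('  dz free',r2.x.round(4))
# red/green marks in scene crop
isc=np.load('scene0i.npy').astype(int)
for nm,c in(('green',1),('red',2)):
    o=[k for k in(0,1,2) if k!=c]
    m=(isc[...,c]-isc[...,o].max(-1))[165:190,385:430]; k=np.argwhere(m>12)
    print(nm,[(int(v+165),int(u+385),S[v+165,u+385].round(3)) for v,u in k])
E
```

```text
703 975
top [0.58   0.1804 0.2728] 15.628274056439896 0.0005589422566167034
  dz free [ 5.800e-01  1.804e-01  2.735e-01 -1.000e-04]
scene [0.5802 0.1793 0.2502] 14.335136036804602 0.0008087866781381452
  dz free [ 0.581   0.1795  0.2533 -0.0015]
both [0.5802 0.1796 0.2553] 14.628002623903734 0.0007491478801087154
  dz free [ 5.803e-01  1.796e-01  2.525e-01 -2.000e-04]
green [(176, 413, array([0.602, 0.187, 0.275])), (177, 413, array([0.603, 0.187, 0.273])), (178, 413, array([0.604, 0.187, 0.272]))]
red [(165, 385, array([ 0.018,  0.286, -0.   ])), (165, 386, array([0.02 , 0.289, 0.   ])), (165, 387, array([ 0.018,  0.292, -0.001])), (165, 389, array([0.02 , 0.299, 0.   ])), (165, 391, array([0.021, 0.305, 0.001])), (165, 415, array([ 0.022,  0.385, -0.   ])), (165, 422, array([ 0.018,  0.41 , -0.003])), (165, 423, array([ 0.021,  0.412, -0.001])), (165, 424, array([ 0.014,  0.418, -0.005])), (165, 426, array([ 0.016,  0.424, -0.004])), (165, 429, array([0.026, 0.43 , 0.001])), (166, 387, array([ 0.023,  0.292, -0.002])), (166, 389, array([ 0.024,  0.298, -0.002])), (166, 391, array([
[... 8602 characters left out ...]
26, array([ 0.167,  0.379, -0.   ])), (187, 428, array([0.172, 0.384, 0.002])), (188, 387, array([ 0.166,  0.261, -0.002])), (188, 389, array([ 0.169,  0.266, -0.   ])), (188, 391, array([0.17 , 0.272, 0.   ])), (188, 393, array([0.17 , 0.278, 0.   ])), (188, 394, array([ 0.166,  0.282, -0.002])), (188, 426, array([ 0.172,  0.378, -0.001])), (188, 427, array([0.178, 0.379, 0.002])), (189, 386, array([ 0.175,  0.256, -0.   ])), (189, 388, array([ 0.173,  0.263, -0.001])), (189, 390, array([ 0.174,  0.269, -0.001])), (189, 392, array([ 0.173,  0.275, -0.002])), (189, 393, array([ 0.172,  0.278, -0.002])), (189, 421, array([ 0.174,  0.363, -0.003])), (189, 428, array([ 0.178,  0.382, -0.001]))]
```

```bash
cat >> h.py <<'E'
M=np.array([.5802,.1797,.264]);PSI=.257;A=np.radians(32)
zt=np.array([-np.sin(A)*np.cos(PSI),-np.sin(A)*np.sin(PSI),np.cos(A)])
xt=np.array([np.cos(A)*np.cos(PSI),np.cos(A)*np.sin(PSI),np.sin(A)]);yt=np.cross(zt,xt)
def quat(z,y):
    y=y-(y@z)*z;y=y/np.linalg.norm(y);r=Rn.from_matrix(np.stack([np.cross(y,z),y,z],1)).as_quat();return r[[3,0,1,2]]
def grasp(al,h):  # jaw dir at angle al (deg) about zt from xt, grasp point h above shoulder
    a=np.radians(al);return M+zt*(h+ctrl.pinch_z), quat(-zt,np.cos(a)*xt+np.sin(a)*yt)
def tcp_off(): return None
E
python3 - <<'E'
from h import *
print(get_state()['time'],ctrl.pinch_z)
for al in range(-180,181,20):
    p,q=grasp(al,.025);j=ctrl.ik(p,q)
    p2,q2=grasp(al,.145);j2=ctrl.ik(p2,q2)
    print(al,None if j is None else np.round(j,2),None if j2 is None else np.round(j2,2))
E
```

```text
0.5 -0.0187
-180 [ 0.52  0.38 -1.22  2.03  0.99  0.63  2.09] [-1.67 -0.06  1.22  1.98  0.25  0.64  2.8 ]
-160 [-0.72  0.21  0.42  2.05 -0.13  0.35 -2.76] None
-140 [-0.83  0.23  0.56  2.05 -0.26  0.35 -2.29] [ 0.24 -0.   -0.64  1.96  0.13  0.63 -2.67]
-120 [ 0.24  0.25 -0.78  2.04  0.7   0.46 -2.87] [ 0.24 -0.   -0.64  1.96  0.13  0.63 -2.32]
-100 [ 0.33  0.28 -0.9   2.03  0.78  0.49 -2.59] [ 0.24 -0.   -0.64  1.96  0.13  0.63 -1.97]
-80 [ 0.26  0.26 -0.8   2.04  0.71  0.47 -2.19] [ 0.24 -0.   -0.64  1.96  0.13  0.63 -1.62]
-60 [ 0.25  0.26 -0.8   2.04  0.71  0.46 -1.83] [ 0.24 -0.   -0.64  1.96  0.13  0.63 -1.27]
-40 [ 0.22  0.25 -0.74  2.04  0.67  0.45 -1.45] [ 0.64  0.   -1.04  1.96  0.13  0.63 -0.93]
-20 [ 0.21  0.25 -0.73  2.04  0.67  0.45 -1.1 ] [ 0.64  0.   -1.04  1.96  0.13  0.63 -0.58]
0 [ 0.24  0.25 -0.78  2.04  0.7   0.46 -0.78] [ 0.64  0.   -1.04  1.96  0.13  0.63 -0.23]
20 [ 0.31  0.27 -0.88  2.03  0.76  0.48 -0.48] [ 0.64  0.   -1.04  1.96  0.13  0.63  0.12]
40 [ 0.35  0.28 -0.93  2.03  0.8   0.5  -0.17] [ 0.64  0.   -1.04  1.96  0.13  0.63  0.47]
60 [ 0.41  0.31 -1.03  2.03  0.86  0.54  0.12] [ 0.64  0.   -1.04  1.96  0.13  0.63  0.82]
80 [ 0.57  0.42 -1.32  2.03  1.05  0.69  0.29] [ 0.91  0.01 -1.31  1.96  0.15  0.63  1.16]
100 [ 0.41  0.31 -1.03  2.03  0.86  0.54  0.82] [ 0.84  0.01 -1.25  1.96  0.14  0.63  1.51]
120 [ 0.52  0.38 -1.22  2.03  0.99  0.63  1.05] [ 0.84  0.01 -1.25  1.96  0.14  0.63  1.86]
140 [ 0.52  0.38 -1.22  2.03  0.99  0.63  1.4 ] [-0.96 -0.01  0.55  1.97  0.15  0.63  2.2 ]
160 [ 0.52  0.38 -1.22  2.03  0.99  0.63  1.75] [-1.16 -0.02  0.75  1.98  0.16  0.63  2.54]
180 [ 0.52  0.38 -1.22  2.03  0.99  0.63  2.09] [-1.67 -0.06  1.22  1.98  0.25  0.64  2.8 ]
```

```bash
python3 - <<'E'
from h import *
p,q=grasp(-30,.125); ctrl.movep(p,q)
s=get_state();print(s['time'],s['qpos'].round(3),s['tcp_pos'],p,q,s['eef_rot'],s['contact_force'])
im,d=vision.grab_frame('wrist');cv2.imwrite('pics/w1.png',im);np.save('w1d.npy',d)
c=vision.camera_info('wrist');print(c['mtx'],c['hand_eye'])
E
```

```text
3.3833 [ 0.583  0.058 -1.029  1.978  0.255  0.596 -0.871] [0.52614181 0.16447941 0.35401292] [0.52571965 0.16538192 0.35414751] [0.10609264 0.76402223 0.58334731 0.25440185] [0.10608797 0.76454488 0.58273809 0.25422977] [ 0.3936516  -0.21643961  0.11842919]
[[305.84373018   0.         318.94498731]
 [  0.         305.84373018 197.73044621]
 [  0.           0.           1.        ]] [[-4.37108578e-04 -9.65244546e-01 -2.61347997e-01  6.62362437e-02]
 [ 9.99999229e-01 -1.18227901e-04 -1.23585950e-03  1.23886310e-04]
 [ 1.16200801e-03 -2.61348336e-01  9.65243854e-01 -1.41709821e-01]
 [ 0.00000000e+00  0.00000000e+00  0.00000000e+00  1.00000000e+00]]
```

View pics/w1.png

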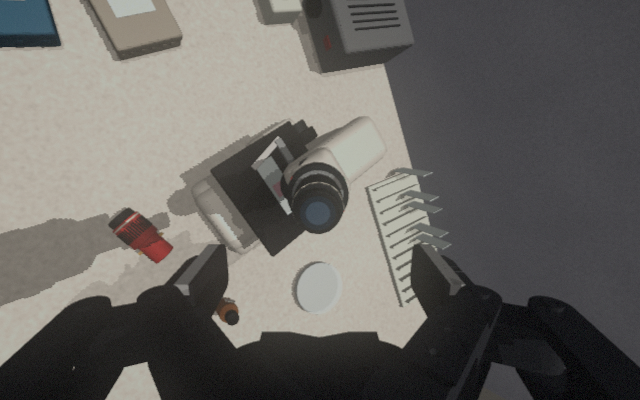

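The eyepiece (blue lens at (318,210)) sits centred between the fingers at (205,270) and (440,270), and the red look-alike at (140,235) is well off to the side. I refit its pose from this view and then grasp.

```bash
python3 - <<'E'
from h import *
from scipy.optimize import least_squares
d=np.load('w1d.npy');c=vision.camera_info('wrist');K=c['mtx'];H=c['hand_eye']
s=get_state();qq=s['eef_rot'];R=Rn.from_quat(qq[[1,2,3,0]]).as_matrix()
v,u=np.indices(d.shape);P=np.stack([(u-K[0,2])/K[0,0]*d,(v-K[1,2])/K[1,1]*d,d],-1)
T=P@H[:3,:3].T+H[:3,3];W=T@R.T+s['tcp_pos']
m=(d>0)&(W[...,2]>.26)&(np.hypot(W[...,0]-.57,W[...,1]-.177)<.05)
Q=W[m];print(len(Q))
rel=(Q-M);ss=rel@zt;print(np.percentile(ss,[1,50,99]))
top=Q[(ss>.040)];print(len(top),(M+.046*zt),top.mean(0),((top-M)@zt).mean())
r=top-M;print('lateral mean top',(r@xt).mean(),(r@yt).mean(), 'minmax',np.percentile(r@xt,[1,99]),np.percentile(r@yt,[1,99]))
def cyl(r,s,R,s0,s1):
    q=np.stack([r-R,np.maximum(s0-s,s-s1)]);return np.minimum(q.max(0),0)+np.linalg.norm(np.maximum(q,0),axis=0)
def f(v):
    z=np.array([-np.sin(A)*np.cos(v[2]),-np.sin(A)*np.sin(v[2]),np.cos(A)]);q=Q-np.array([v[0],v[1],.264+v[3]]);s=q@z;r=np.linalg.norm(q-s[:,None]*z,axis=1)
    return np.min([cyl(r,s,.019,0,.036),cyl(r,s,.0165,.036,.046),cyl(r,s,.026,-.012,0)],0)
r=least_squares(f,[*M[:2],PSI,0],loss='soft_l1',f_scale=.001);print(r.x.round(4),np.median(abs(f(r.x))))
E
```

```text
15364
[-0.0016438   0.16984761  0.19822112]
13873 [0.55662431 0.17350403 0.30301021] [0.54422341 0.15058735 0.42096079] 0.155470172618295
lateral mean top 0.04739326513927497 -0.01901196294772652 minmax [-0.01199664  0.06874851] [-0.03431232  0.01331456]
[ 0.5618  0.1418 -0.8428  0.1411] 0.0039181997910516485
```

```bash
python3 - <<'E'
from h import *
from scipy.optimize import least_squares
d=np.load('w1d.npy');c=vision.camera_info('wrist');K=c['mtx'];H=c['hand_eye']
s=get_state();qq=s['eef_rot'];R=Rn.from_quat(qq[[1,2,3,0]]).as_matrix()
v,u=np.indices(d.shape);P=np.stack([(u-K[0,2])/K[0,0]*d,(v-K[1,2])/K[1,1]*d,d],-1)
W=(P@H[:3,:3].T+H[:3,3])@R.T+s['tcp_pos']
rel=W-M;ss=rel@zt
m=(d>0)&(ss>-.012)&(ss<.06)&(np.linalg.norm(rel-ss[...,None]*zt,axis=-1)<.04)
Q=W[m];print(len(Q))
def cyl(r,s,R,s0,s1):
    q=np.stack([r-R,np.maximum(s0-s,s-s1)]);return np.minimum(q.max(0),0)+np.linalg.norm(np.maximum(q,0),axis=0)
def f(v):
    z=np.array([-np.sin(A)*np.cos(v[2]),-np.sin(A)*np.sin(v[2]),np.cos(A)]);q=Q-np.array([v[0],v[1],.264+v[3]]);s=q@z;r=np.linalg.norm(q-s[:,None]*z,axis=1)
    return np.min([cyl(r,s,.019,0,.036),cyl(r,s,.0165,.036,.046),cyl(r,s,.026,-.012,0)],0)
r=least_squares(f,[*M[:2],PSI,0],loss='soft_l1',f_scale=.001);print(r.x.round(4),np.median(abs(f(r.x))))
E
```

```text
3371
[ 0.5793  0.1807  0.2854 -0.0009] 0.00037744732974638595
```

The wrist fit agrees with the fixed cameras to about 1 mm and 1.6°. I use the average and grasp.

```bash
sed -i 's/^M=.*/M=np.array([.580,.1802,.2638]);PSI=.267;A=np.radians(32)/' h.py; python3 - <<'E'
from h import *
p,q=grasp(-30,.025); ctrl.movel(p,q,max_speed=.08)
s=get_state();print(s['time'],s['qpos'].round(3),(s['tcp_pos']-p).round(4),s['contact_force'].round(2))
ctrl.close_gripper(50)
s=get_state();print(s['time'],s['width'],(s['tcp_pos']-p).round(4),s['contact_force'].round(2),s['wrist_torque'].round(2))
im,d=vision.grab_frame('scene');cv2.imwrite('pics/s2.png',cv2.resize(im[100:230,330:480],None,fx=5,fy=4.5,interpolation=2)[:600])
E
```

```text
4.8333 [ 0.288  0.262 -0.836  2.036  0.724  0.468 -1.312] [0.     0.     0.0005] [ 0.35  0.21 -0.3 ]
5.3417 0.03667872699696817 [-0.     -0.0002  0.0004] [-3.71 -2.44  6.58] [-0.33  0.77 -0.04]
```

View pics/s2.png

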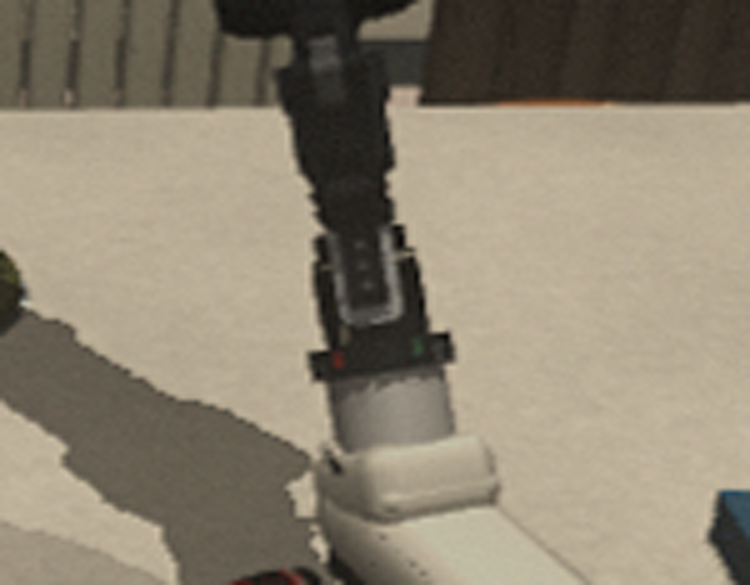

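The pads are on the grip, just above the collar. I turn counter-clockwise with joint 7 (positive direction) in steps and watch the moment.

```bash
python3 - <<'E'
from h import *
p,q=grasp(-30,.025); q0=np.array(ctrl.ik(p,q)); print((q0-get_state()['qpos']).round(4))
for dg in (15,30,45,57,62,65,67,69):
    j=q0.copy(); j[6]+=np.radians(dg); ctrl.set_joints(j)
    s=get_state();R=Rn.from_quat(s['eef_rot'][[1,2,3,0]]).as_matrix()
    tq=s['wrist_torque']@zt; yy=R[:,1]; ang=np.degrees(np.arctan2(yy@yt,yy@xt))
    print(dg,round(s['time'],2),'ang',ang.round(2),'tq',round(tq,3),s['contact_force'].round(1),s['width'].round(4))
    if dg>60 and abs(tq)>0.8: break
im,d=vision.grab_frame('scene');cv2.imwrite('pics/s3.png',cv2.resize(im[100:230,330:480],None,fx=5,fy=4.5,interpolation=2)[:600])
E
```

```text
[-0.0002  0.0007  0.0001  0.0001  0.0001 -0.0005  0.    ]Traceback (most recent call last):
  File "<stdin>", line 7, in <module>
AttributeError: 'float' object has no attribute 'round'
```

```bash
python3 - <<'E'
from h import *
p,q=grasp(-15,.025); q0=np.array(ctrl.ik(p,q)); print((q0-get_state()['qpos']).round(4))
for dg in (30,45,57,62,65,67,69):
    j=q0.copy(); j[6]+=np.radians(dg-15); ctrl.set_joints(j)
    s=get_state();R=Rn.from_quat(s['eef_rot'][[1,2,3,0]]).as_matrix()
    tq=float(s['wrist_torque']@zt); yy=R[:,1]; ang=float(np.degrees(np.arctan2(yy@yt,yy@xt)))
    print(dg,round(s['time'],2),'ang',round(ang,2),'tq',round(tq,3),s['contact_force'].round(1),round(float(s['width']),4))
    if dg>60 and abs(tq)>0.8: break
im,d=vision.grab_frame('scene');cv2.imwrite('pics/s3.png',cv2.resize(im[100:230,330:480],None,fx=5,fy=4.5,interpolation=2)[:600])
E
```

```text
[-0.0001  0.0007  0.0003  0.0002 -0.     -0.0002 -0.0007]
30 6.11 ang 0.05 tq 0.063 [-4.2 -1.4  5.1] 0.0366
45 6.47 ang 15.05 tq 0.072 [-3.4 -0.9  5.4] 0.0365
57 6.78 ang 27.05 tq 0.063 [-3.4 -2.2  6.3] 0.0368
62 7.03 ang 32.04 tq 0.012 [-3.7 -2.2  5.2] 0.0366
65 7.28 ang 35.03 tq 0.023 [-2.2 -2.1  5.7] 0.0372
67 7.53 ang 37.01 tq -0.054 [-1.4 -1.8  6.3] 0.0368
69 7.78 ang 39.01 tq -0.067 [-3.5 -2.3  5.3] 0.0368
```

View pics/s3.png

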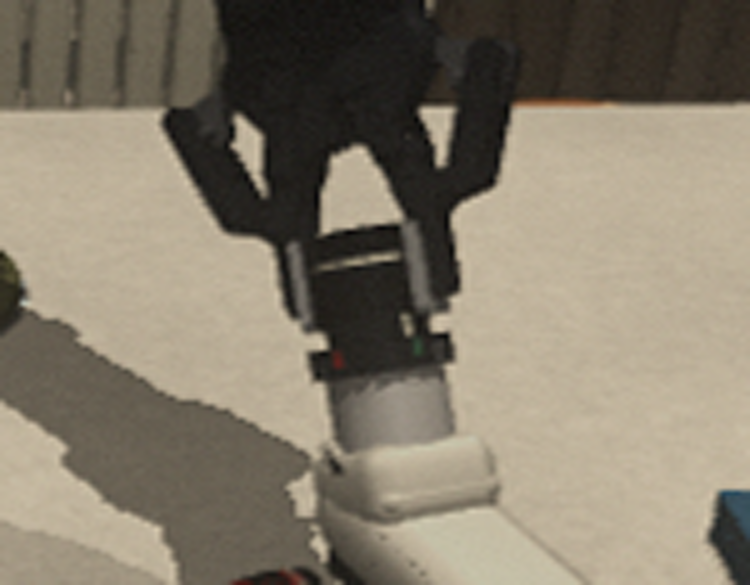

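The white line on the grip at (407,325) has reached the green slot mark at (418,345), with little torque so far. I feel for the firm stop with two more degrees.

```bash
python3 - <<'E'
from h import *
q0=get_state()['qpos'].copy()
for dg in (1,2,3):
    j=q0.copy(); j[6]+=np.radians(dg); ctrl.set_joints(j)
    s=get_state();R=Rn.from_quat(s['eef_rot'][[1,2,3,0]]).as_matrix()
    tq=float(s['wrist_torque']@zt); yy=R[:,1]; ang=float(np.degrees(np.arctan2(yy@yt,yy@xt)))
    print(dg,round(s['time'],2),'ang',round(ang,2),'tq',round(tq,3),s['contact_force'].round(1),s['wrist_torque'].round(2))
    if abs(tq)>.5: break
E
```

```text
1 8.08 ang 40.0 tq -0.111 [-2.1  0.   3.1] [-0.06  0.71 -0.05]
2 8.33 ang 40.99 tq -0.275 [-3.2 -0.2  4.1] [ 0.13  0.71 -0.13]
3 8.58 ang 41.98 tq -0.447 [-3.3  0.2  3.6] [ 0.19  0.86 -0.27]
```

The torque rises, so it is on the stop. I back off about 3° to unload it and centre the pins, then draw straight out.

```bash
python3 - <<'E'
from h import *
j=get_state()['qpos'].copy(); j[6]-=np.radians(3); ctrl.set_joints(j)
s=get_state();p=s['tcp_pos'].copy()
print(s['time'],float(s['wrist_torque']@zt),s['contact_force'].round(1))
for h in (.004,.010,.018,.026,.036,.050,.075):
    ctrl.movel(p+zt*h,max_speed=.06)
    s=get_state();print(h,round(s['time'],2),((s['tcp_pos']-p)@zt).round(4),'F.z',float(s['contact_force']@zt).__round__(1),s['contact_force'].round(1),round(float(s['width']),4))
    if np.linalg.norm(s['contact_force'])>25: break
im,d=vision.grab_frame('scene');cv2.imwrite('pics/s4.png',cv2.resize(im[100:230,330:480],None,fx=5,fy=4.5,interpolation=2)[:600])
E
```

```text
8.8333 -0.03971413553811154 [-3.   0.2  2.4]
0.004 9.08 0.004 F.z -0.5 [-0.2  0.2 -0.6] 0.0367
0.01 9.33 0.0101 F.z -0.9 [ 0.1  0.3 -1. ] 0.0365
0.018 9.62 0.0181 F.z -1.0 [ 0.3  0.8 -0.8] 0.0369
0.026 9.9 0.026 F.z -1.0 [ 0.3 -0.7 -1.2] 0.0369
0.036 10.22 0.0359 F.z -1.7 [ 0.5  0.6 -1.6] 0.0366
0.05 10.6 0.0499 F.z -0.8 [-1.3 -0.2 -1.7] 0.0367
0.075 11.17 0.0748 F.z -0.6 [-0.2 -0.3 -0.9] 0.0365
```

View pics/s4.png

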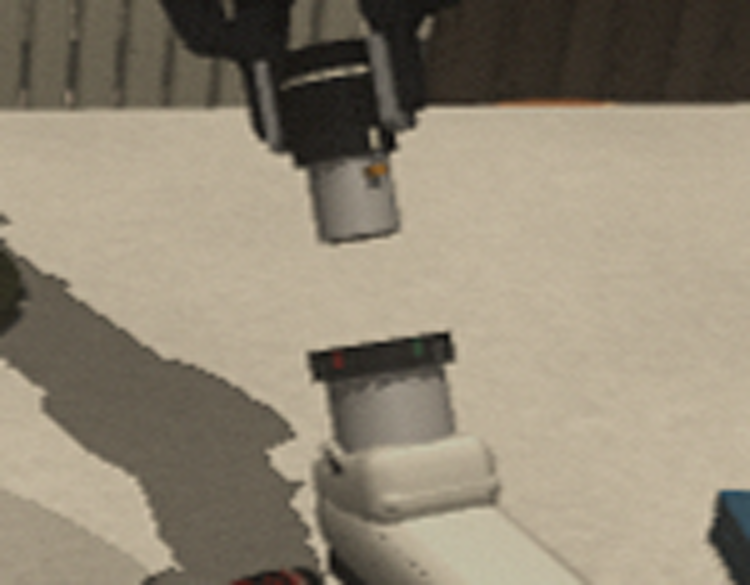

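It is out cleanly: the brass pin shows at (376,172) and the tube is empty. Next I check the well centre in both fixed views.

```bash
python3 - <<'E'
from h import *
for n in('top','scene'):
    W=world(n,np.load(n+'0d.npy'));k=np.load(n+'0d.npy')>0
    m=k&(abs(W[...,0]-.5845)<.04)&(abs(W[...,1]+.233)<.04)
    Q=W[m];fl=Q[(Q[:,2]<.018)];print(n,len(fl),np.median(fl[:,2]),fl[:,:2].min(0),fl[:,:2].max(0))
    # foam/rim top: bounding box
    m=k&(abs(W[...,0]-.62)<.11)&(abs(W[...,1]+.269)<.11)&(W[...,2]>.033)&(W[...,2]<.045)
    print(cv2.minAreaRect(W[m][:,:2].astype(np.float32)))
    m=k&(abs(W[...,0]-.5845)<.034)&(abs(W[...,1]+.233)<.034)&(W[...,2]<.03)
    v,u=np.nonzero(m);P=W[m];print(cv2.minAreaRect(P[:,:2].astype(np.float32)))
for v in(np.array([.5845,-.233,.036]),):
    for dx,dy in((-.027,-.027),(.027,-.027),(.027,.027),(-.027,.027)): print(proj('top',v+[dx,dy,0]).round(1),proj('scene',v+[dx,dy,0]).round(1))
# draw
t=np.load('top0i.npy');s=np.load('scene0i.npy');th=np.radians(-.77);c,sn=np.cos(th),np.sin(th);R=np.array([[c,-sn],[sn,c]])
C=np.array([.6205,-.269])
def poly(img,n,pts,z):
    X=np.array([[*(C+R@np.array(q)),z] for q in pts]);p=proj(n,X)
    b=(0,0,255);o={'top':(370,145),'scene':(110,255)}[n]
    cv2.polylines(img,[((p-o+.5)*5).astype(int)],True,b,1)
out=[]
for n,i in(('top',t[145:225,370:450]),('scene',s[255:340,110:230])):
    g=cv2.resize(i,None,fx=5,fy=5,interpolation=2)
    poly(g,n,[(-.082,-.082),(.082,-.082),(.082,.082),(-.082,.082)],.04)
    w=[(-.063,.009),(-.009,.009),(-.009,.063),(-.063,.063)];poly(g,n,w,.036);out.append(g)
cv2.imwrite('pics/t5.png',np.hstack([cv2.resize(out[0],(350,350)),cv2.resize(out[1],(450,350))]))
E
```

```text
top 349 0.008448549366588894 [ 0.56208898 -0.26148365] [ 0.61285729 -0.21262925]
((0.6204977035522461, -0.26901882886886597), (0.16531917452812195, 0.16426780819892883), 89.23480987548828)
((0.5870828628540039, -0.237071231007576), (0.048846375197172165, 0.05152888596057892), 89.95687866210938)
scene 236 0.0082893788124139 [ 0.55437584 -0.26097721] [ 0.58395734 -0.21291508]
((0.6204835772514343, -0.26981160044670105), (0.1652478724718094, 0.16845427453517914), 89.27505493164062)
((0.5747523903846741, -0.23485851287841797), (0.05287512391805649, 0.039569709450006485), 88.3232421875)
[[408.2 208.9]] [[181.1 270.9]]
[[407.6 188.5]] [[175.7 289. ]]
[[387.3 188.5]] [[203.5 288. ]]
[[387.8 209. ]] [[207.4 270.1]]
```

View pics/t5.png

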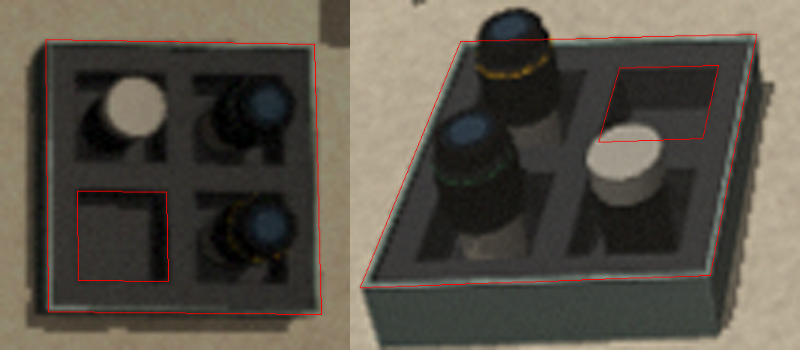

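The outline matches the empty well in both views, so I use a centre of (0.585, -0.2335).

```bash
python3 - <<'E'
from h import *
s=get_state();print(s['qpos'].round(2),s['tcp_pos'].round(3))
ctrl.movel(s['tcp_pos']+np.array([-.02,-.13,.02]),max_speed=.15)
s=get_state();print(s['time'],s['qpos'].round(2))
for y in ([1,1,0],[-1,-1,0],[1,-1,0],[-1,1,0]):
    q=quat(np.array([0,0,-1.]),np.array(y,float))
    for z in(.18,.0463): 
        j=ctrl.ik([.585,-.2335,z],q);print(y,z,None if j is None else np.round(j,2))
E
```

```text
[ 0.53  0.12 -1.03  2.    0.39  0.56  0.21] [0.539 0.169 0.333]
12.2583 [ 0.99 -0.02 -1.01  2.03 -0.26  0.6   1.11]
[1, 1, 0] 0.18 [ 0.87  0.7  -0.95  1.56  0.59  1.2   0.59]
[1, 1, 0] 0.0463 [ 0.77  0.8  -0.75  1.7   0.67  0.92  0.53]
[-1, -1, 0] 0.18 [-0.23  0.82  1.15  1.57 -0.77  1.27 -1.32]
[-1, -1, 0] 0.0463 [-0.23  1.01  1.15  1.71 -1.02  1.14 -1.12]
[1, -1, 0] 0.18 [ 0.68  0.6  -0.57  1.56  0.35  1.09 -0.76]
[1, -1, 0] 0.0463 [ 0.58  0.72 -0.4   1.7   0.37  0.8  -0.78]
[-1, 1, 0] 0.18 [ 0.82  0.66 -0.85  1.56  0.53  1.16  2.22]
[-1, 1, 0] 0.0463 [ 0.78  0.81 -0.78  1.7   0.69  0.93  2.09]
```

```bash
python3 - <<'E'
from h import *
q=quat(np.array([0,0,-1.]),np.array([1.,1,0]))
ctrl.movep([.585,-.2335,.17],q)
s=get_state();print(s['time'],s['tcp_pos'].round(4),s['width'],s['contact_force'].round(2))
ctrl.movel([.585,-.2335,.125],q,max_speed=.08)
s=get_state();print(s['time'],s['tcp_pos'].round(4))
im,d=vision.grab_frame('scene');np.save('s6d.npy',d);cv2.imwrite('pics/s6.png',cv2.resize(im[190:340,110:270],None,fx=5,fy=4,interpolation=2)[:600])
W=world('scene',d)
m=(d>0)&(np.hypot(W[...,0]-.585,W[...,1]+.2335)<.024)
Q=W[m]
for z in np.arange(.07,.17,.006):
    k=Q[abs(Q[:,2]-z)<.003]
    if len(k): print(z.round(3),len(k),'y',k[:,1].min().round(4),k[:,1].max().round(4),'xmax',np.percentile(k[:,0],95).round(4))
E
```

```text
13.5167 [ 0.5856 -0.2319  0.1711] 0.03699241094247906 [0.78 0.5  0.59]
14.2333 [ 0.5852 -0.2334  0.125 ]
0.082 1 y -0.2267 -0.2267 xmax 0.5952
0.088 22 y -0.2452 -0.2195 xmax 0.601
0.094 42 y -0.2471 -0.2187 xmax 0.6007
0.1 37 y -0.246 -0.2197 xmax 0.6015
0.106 40 y -0.2477 -0.2192 xmax 0.6018
0.112 37 y -0.244 -0.2189 xmax 0.606
0.118 18 y -0.2477 -0.2187 xmax 0.6037
0.124 28 y -0.2497 -0.2283 xmax 0.6054
0.13 26 y -0.2505 -0.2279 xmax 0.6055
0.136 30 y -0.2523 -0.2267 xmax 0.6062
0.142 32 y -0.2538 -0.2277 xmax 0.6069
0.148 29 y -0.2566 -0.227 xmax 0.6061
0.154 47 y -0.2555 -0.228 xmax 0.6064
0.16 42 y -0.2564 -0.2281 xmax 0.6024
0.166 82 y -0.2547 -0.223 xmax 0.6011
```

View pics/s6.png

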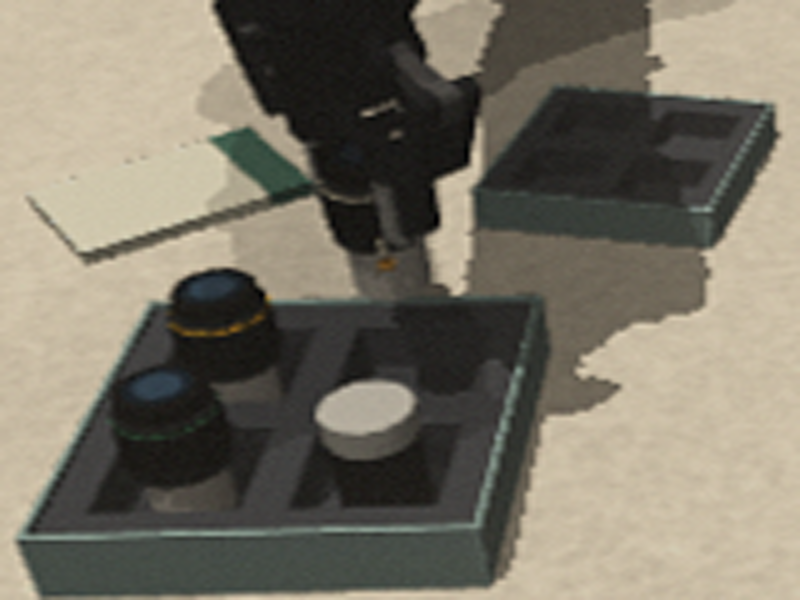

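The eyepiece hangs upright over the empty well, with its pin at (387,263) and its barrel centre at y≈-0.233. I lower it until it touches.

```bash
python3 - <<'E'
from h import *
q=quat(np.array([0,0,-1.]),np.array([1.,1,0]))
ctrl.movel([.585,-.2335,.054],q,max_speed=.06)
s=get_state();f0=s['contact_force'].copy();print(s['time'],f0.round(2))
z=.054
while z>.041:
    z-=.001; ctrl.movel([.585,-.2335,z],q,max_speed=.02)
    s=get_state();f=s['contact_force']-f0;print(round(z,4),s['tcp_pos'][2].round(4),f.round(2))
    if f[2]>3: break
print(s['time'])
im,d=vision.grab_frame('scene');cv2.imwrite('pics/s7.png',cv2.resize(im[190:340,110:270],None,fx=5,fy=4,interpolation=2)[:600])
E
```

```text
15.6167 [-0.23  0.09 -0.6 ]
0.053 0.0531 [ 1.    1.36 -0.6 ]
0.052 0.0519 [ 0.56 -0.3  -0.79]
0.051 0.0509 [ 0.25  0.9  -0.73]
0.05 0.0499 [-0.48  0.12 -0.5 ]
0.049 0.0489 [-0.19 -0.5  -0.45]
0.048 0.0479 [-0.11  0.26 -1.24]
0.047 0.0469 [-0.18  0.6  -1.16]
0.046 0.0464 [-1.3  -0.8   3.13]
17.6167
```

View pics/s7.png

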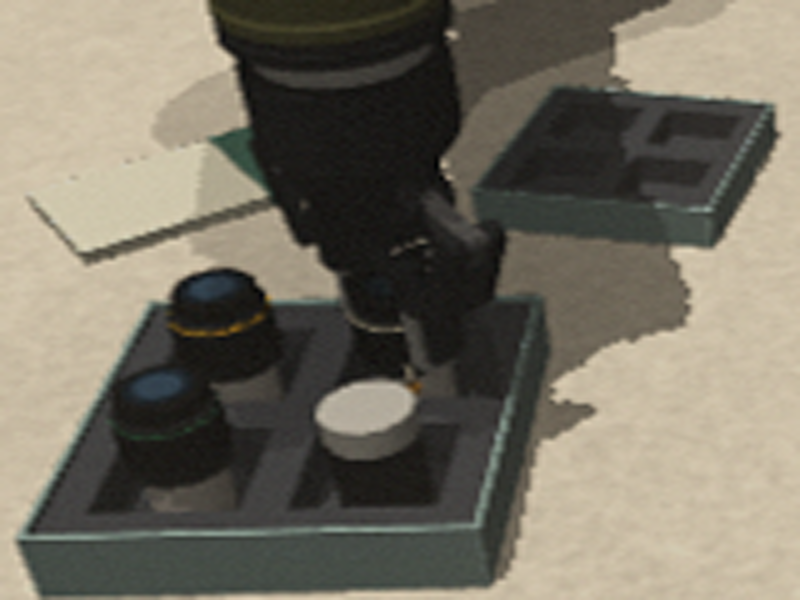

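Contact came at exactly the expected floor height, with the barrel standing in the well. I release and retreat.

```bash
python3 - <<'E'
from h import *
q=quat(np.array([0,0,-1.]),np.array([1.,1,0]))
ctrl.ungrasp();s=get_state();print(s['time'],s['width'],s['contact_force'].round(2))
p=s['tcp_pos'].copy();ctrl.movel([p[0],p[1],.2],q,max_speed=.08)
ctrl.movel([.42,-.2335,.26],q,max_speed=.15);ctrl.pause(.3)
s=get_state();print(s['time'],s['contact_force'].round(2))
o=[]
for n,r in(('scene',(190,340,110,270)),('top',(145,225,370,450))):
    im,d=vision.grab_frame(n);W=world(n,d);a,b,c,e=r
    o.append(cv2.resize(im[a:b,c:e],(400,380),interpolation=2))
    m=(d>0)&(np.hypot(W[...,0]-.585,W[...,1]+.2335)<.032)&(W[...,2]>.0835)&(W[...,2]<.11)
    print(n,m.sum(),W[m].mean(0).round(4),W[m].min(0).round(4),W[m].max(0).round(4))
cv2.imwrite('pics/f8.png',np.hstack(o))
E
```

```text
18.2083 0.08533829856713217 [-0.17  0.5   0.01]
21.9 [-0.86  0.15 -0.51]
scene 139 [ 0.5868 -0.234   0.0853] [ 0.5697 -0.2496  0.0835] [ 0.6021 -0.2179  0.0877]
top 126 [ 0.5849 -0.2325  0.0865] [ 0.5705 -0.2481  0.0835] [ 0.6008 -0.2174  0.0907]
```

View pics/f8.png

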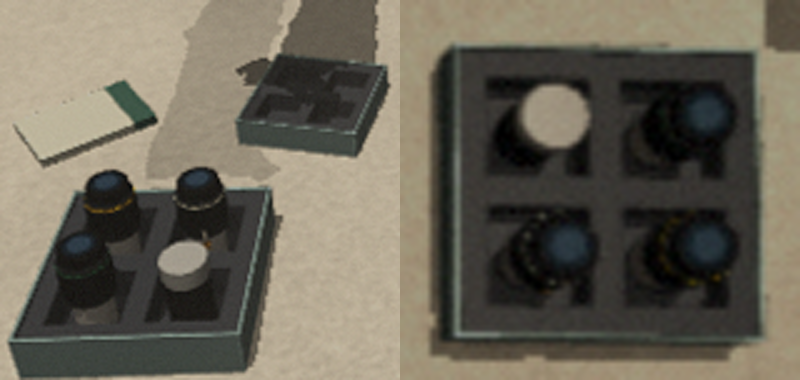

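The white-ringed eyepiece stands upright in the formerly empty well (scene crop (200,200), top crop (548,248)). Its top is at about 86 mm, centred at (0.585, -0.233), and the other items in the tray have not moved.

```bash
python3 -c "
from station import ticket
print(ticket.close_job())"
```

```text
the job is handed in; nothing more can be done
None
```

The eyepiece is out of the tube and standing barrel down in the empty well of the larger tray. The job was handed in at about 22 s of the 54 s; no verdict is reported.

**What I did:** I gripped the eyepiece coaxially and turned it about 70° counter-clockwise until the torque rose (0.45 N m) at the stop. I backed off 3°, drew it 75 mm straight out (pull forces under 3 N), and lowered it until it touched the well floor at the expected height. Then I released it and moved the gripper clear.

**Last checks:**
- **Position:** The top and scene views place it within about 2 mm of the well's middle, upright, with its top about 86 mm above the bench.
- **Other tray items:** They look unmoved in the final crops.
- **Oil bottle, petri dish and forceps:** I did not measure these again; the arm's path stayed well above them.
- **The stop:** It was not sharp. The torque rose gradually over the last 3°, but the white line lined up with the green slot mark and the eyepiece slid out freely.

No check failed. The three cameras differed by about 1 mm and 1–2° in the tube's pose.

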